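# Unclamp a spindle and hold it up to the inspection camera

## Task

Turn both black clamp knobs on the holding fixture anticlockwise all the way to their stops, then lift the spindle out of its V-blocks and present it to the inspection camera: level, in line with the lens, the tip of its thin nose pointing at the lens and centred on it, 80 mm in front of the lens. Finish while holding it there, still, in the gripper. Do not touch the camera or its stand, and leave the other things on the bench where they are.

Things in the scene. Friction and masses are not known exactly. Their poses are not given: they have to be found in the camera images.
- fixture: Fixed holding fixture: dark base plate 250 x 130 x 14 mm, with two 20 mm long steel V-blocks at x -70 and +70 mm, 50 mm tall, that carry the spindle along the fixture's x, its axis 48 mm above the bench on the centre line. Between the V-blocks it is free beside the spindle down to the plate. Origin: centre of underside; z up. Clamp A pivots at x +70, y +44 mm, clamp B at x -70, y -44 mm.
- clamp_a (a joint): Angle (rad) of swing clamp A: steel strap 14 mm wide, 60.5 to 68.5 mm above the bench, reaching 52 mm from its upright pivot, fixed to a black bar knob above, in line with it. 0: strap across the spindle, shut; grows anticlockwise seen from above; 1.45: end stop, open, strap outwards along the fixture. Starts at 0 to 0.4. Light friction (0.06 N m), no spring, stays where left.
- clamp_b (a joint): Angle (rad) of swing clamp B, the same as clamp A turned half round; also opens anticlockwise, 0 shut to 1.45 at its end stop; starts between 0 and 0.4.
- clamp_a_grip (a point): Point on clamp A's pivot, 87 mm above the bench, at the height to grip its knob: a black bar 44 mm long, 16 mm wide, 76 to 94 mm above the bench, centred on the pivot. Axes turn with the clamp: x along the bar and out along the strap, z up.
- clamp_b_grip (a point): The same point on clamp B, 87 mm above the bench; x along the bar and out along the strap, z up.
- spindle: Steel spindle in the fixture: round shaft 22 mm in diameter, 186 mm long, with a thin nose (12 mm diameter, 24 mm long) standing out of the end nearer the robot, 210 mm over all; about 0.45 kg. Loose once the clamps are open. Origin: on its axis, 110 mm from the tip of the nose; it balances within 4 mm of there. x runs along the axis, away from the nose.
- spindle_face (a point): Tip of the spindle's thin nose: centre of its flat end face, on the axis, 110 mm from the spindle's origin.
- camera: Fixed inspection camera: grey 56 mm housing, black 42 mm lens tube with a 66 mm aluminium ring light. Lens axis 180 to 260 mm above the bench, differing from run to run. Origin: centre of the front of the lens. It looks level along its own -x; z up. The tip of the spindle's nose belongs at x -80 mm, y 0, z 0 in this frame, 80 mm in front of the lens.
- stand: The camera's stand, fixed: grey base 140 x 120 x 28 mm and a 26 mm steel column, 400 mm tall, 130 mm behind the front of the lens. Origin: centre of its underside.
- ring_gauge: Bystander: steel ring 62 mm in diameter, 22 mm tall, flat on the bench. Origin: centre of its underside.
- plug_gauge: Bystander: dark steel plug gauge standing upright, 38 mm in diameter, 95 mm tall. Origin: centre of its underside.
- wrench: Bystander: wrench lying on the bench, about 170 mm long. Origin: at its underside, x along it.
- plain_shaft: Bystander: plain steel shaft without nose, 22 mm in diameter, 160 mm long, lying in a low wooden tray. Origin: centre of its underside as built, x along it.
- block: Bystander: dark steel block 60 x 50 x 45 mm. Origin: centre of its underside.
- oil: Bystander: small white plastic bottle with a black cap, 44 mm in diameter, 110 mm tall. Origin: centre of its underside.
Not all that is in view belongs to the job. What is shaped like the spindle but green or purple is not meant.

How it is judged:
By the outcome, as a careful person would: the job done as asked, in the order asked, and still so for the second after the job is handed in, while the arm keeps its last pose, push and grip.
It also fails if it takes over 58 s, if anything falls off the work surface, if the arm or the gripper's body presses on something with over 40 N, if the wrist force passes 120 N, or if a joint passes its speed limit or range.

## Robot

A 7-joint arm with a two-finger parallel gripper is mounted at the origin on the work surface. World frame = base frame: x ahead of the robot, y to its left, z up, the work surface at z = 0. Lengths are in m, angles in rad, forces in N, time in s.
With the tool pointing down it reaches from about 0.4 to 0.85 m from the base axis. Payload 10.4 kg.
Tool frame: the origin (TCP) lies where the fingers leave the gripper's body, on its centre line; the fingertips stand 70 mm ahead of it and the grasp point (between the pads) lies r.grip_depth ahead of it (r.grip_depth is the distance from the TCP to the grasp point, in m); z points along the fingers, y is the direction in which the jaws open and shut (so a half turn about z gives the same grasp; the last joint's range is limited). The gripper opens to 87 mm and grips with 3 to 60 N. Pads are 19 mm wide; open, the fingers measure 117 mm over their backs; the gripper's body (75 mm by 190 mm) begins 51 mm behind the grasp point.
Start: joints at [-1.28, 0.332, -0.065, 1.46, 0.022, 1.35, -0.088], TCP at [0.193, 0.595, 0.292] pointing down, gripper open.
Joint ranges: [-2.6, 2.6], [-0.5, 2.12], [-1.47, 1.34], [0.16, 2.42], [-1.27, 4.41], [0.06, 2.06], [-2.6, 2.6]. Speed limits (rad/s): [2.22, 2.22, 2.79, 2.79, 3.14, 3.14, 3.14].

## Interface

Orientations are given as a unit quaternion [x, y, z, w].
In Python, from bench import monitor, viewer, workorder, nets, r gives the robot as it stands.
- The arm moves only by the tool drive_tool, never from a script. Its argument "plan" is a list of rows, each an object of numbers: "rx", "ry", "rz": the turn, a rotation vector about the tool's x, y, z in units of 360 degrees (1.0 is 360 degrees); "x", "y", "z": the shift along the tool's x, y, z in units of 1000 mm (1.0 is 1000 mm); "fingers": the opening, from 0 (shut) to 1 (fully open). In form: [{"rx": .., "ry": .., "rz": .., "x": .., "y": .., "z": .., "fingers": ..}, ...]. A call has 1 to 12 rows; each row is the pose to reach, as a shift and turn from the pose commanded when the call began, along the tool's axes at that moment, turning the shorter way round; what a row does not reach only later rows make up. A row lasts 1/8 s, in which the tool goes at most 62.5 mm and 10.7 degrees, less where a joint would pass 70% of its speed; a pose out of reach is approached as far as the arm can. A call with a number of a shift or a turn outside -1 to 1 is refused whole. A call with a gripper value outside its range is refused whole. The fingers move at their own pace and stop on an object; "squeeze" is the grip in N (left out, the last holds). Time passes only in rows, so rows that repeat a pose let the fingers close. It gives the time, the measured TCP pose, the force and the opening at its end, in the units of the state.
- monitor.read_state(): the state, without advancing time (a new reading comes with each control period).
- viewer.camera(name): name is "scene" or "top"; returns a dict with "color" (400x640x3 uint8, red, green, blue), "depth" (400x640 float32, m along the optical axis (not along the pixel's ray), 0 where there is no reading), "camera_matrix" (3x3 intrinsics, pixels), "xyz" and "rotation" of the camera in the world. Camera axes: x right, y down, z forward; pixel columns grow to the right and rows downward; lengths in m; the calibration is good to about 2 mm. A picture is of the moment at which its call begins.
- workorder.close_job(): hands the job in, once; it reports no verdict.
Trained networks look in the newest picture that a camera, given by its name, has taken for a name from the list of things; names that differ only in an ending like _2 or _b are one class to them, and where a whole thing is asked for, a point or a joint stands for the part that bears it (a point fixed in the world has none). Each returns a list of dicts, best first, with "confidence" (0 to 1); they miss things now and then, are a little off and sometimes report something else, mostly with a low value. They report only what shows in the picture. A call takes as long as a camera call. They do not tell look-alikes from the thing itself.
- nets.find_in(label, camera): "centre" ([x, y, z] in m, in world coordinates, good to about 4 mm: the middle of the surface that is visible of it).
- nets.regions_of(label, camera): "region" (400x640 bool, what is visible of it).
The state is a dict: "time": time; "joint_positions": joint angles; "joint_vel": joint speeds; "joint_torque": joint torques, N m; "ee_pos": TCP position; "eef_rot": TCP orientation; "ft_force": force on the tool from outside, world axes, zero at the start; "torque": the same for the moment, N m; "width": finger opening in m.
Only numpy, scipy, OpenCV 4.12 (cv2) and the standard library are available. Lean on these libraries where they do the work, as an engineer would, in place of code of your own. Each camera call takes 0.05 s, during which the arm holds its last target.

## Working session

There is one attempt and no reset: what is moved stays moved. The work goes in short steps, Python scripts to look and compute and a tool call to move; the robot and the scene stay as the last step left them, time stands still between calls to the robot, and variables do not carry over. Pictures are saved under pics/ and viewed, and the job is handed in when it is done.

Besides the shell and the picture viewer there is one more tool, called after ">>>" by a JSON object that holds its "api" and its "payload". drive_tool: Moves the arm, as the interface text tells. Its arguments: {"type":"object","properties":{"plan":{"type":"array","items":{"type":"object","properties":{"rx":{"type":"number","minimum":-1,"maximum":1},"ry":{"type":"number","minimum":-1,"maximum":1},"rz":{"type":"number","minimum":-1,"maximum":1},"x":{"type":"number","minimum":-1,"maximum":1},"y":{"type":"number","minimum":-1,"maximum":1},"z":{"type":"number","minimum":-1,"maximum":1},"fingers":{"type":"number"}}}},"squeeze":{"type":"number"}},"required":["plan"]}

```bash
ls; mkdir -p pics
python3 - <<'E'
from bench import monitor, viewer, workorder, nets, r
import cv2,numpy as np,pickle
print(monitor.read_state(), r.grip_depth)
for n in("scene","top"):
    c=viewer.camera(n); cv2.imwrite(f"pics/{n}0.png",c["color"][...,::-1]); pickle.dump(c,open(f"{n}0.pkl","wb"))
    print(n,c["xyz"],c["rotation"],c["camera_matrix"])
    for l in ["fixture","clamp_a","clamp_a_grip","spindle","spindle_face","camera","stand","ring_gauge","plug_gauge","oil","block","plain_shaft","wrench"]:
        print(l,[(np.round(d["centre"],3),round(d["confidence"],2)) for d in nets.find_in(l,n)])
E
```

```text
pics
{'time': 0.0, 'joint_positions': array([-1.27962123,  0.33284999, -0.06470215,  1.46096796,  0.02155567,
        1.34989569, -0.08851641]), 'joint_vel': array([-0.00081435, -0.00140261, -0.00172965, -0.00188512, -0.00043418,
        0.0004832 , -0.00125124]), 'joint_torque': array([-1.36413278e-04, -6.23242593e+01,  2.45774863e-02, -3.89893734e+01,
       -6.13017473e-02,  3.98707367e-02,  1.82284239e-04]), 'ee_pos': array([0.19280369, 0.5942024 , 0.29145481]), 'eef_rot': array([ 1.56245969e-01,  9.87717919e-01, -7.06947483e-04, -9.97415340e-05]), 'ft_force': array([0.57682446, 0.38640974, 0.28340798]), 'torque': array([ 0.00853557, -0.03402612,  0.00683116]), 'width': 0.08684708760797834} 0.051
scene [0.97485756 0.65875596 1.463651  ] [ 0.27440549  0.92391966 -0.25517391 -0.07720335] [[492.36299298   0.         320.90980954]
 [  0.         492.36299298 199.84518113]
 [  0.           0.           1.        ]]
fixture [(array([ 0.551, -0.17 ,  0.015]), 0.64), (array([ 0.509, -0.404,  0.062]), 0.55)]
clamp_a [(array([0.608, 0.096, 0.02 ]), 0.52), (array([ 0.54 , -0.178,  0.059]), 
[... 1102 characters left out ...]
51 , 0.461, 0.278]), 0.48)]
spindle_face [(array([ 0.256, -0.268,  0.02 ]), 0.89), (array([ 0.293, -0.508,  0.019]), 0.78), (array([ 0.544, -0.18 ,  0.053]), 0.64), (array([0.795, 0.124, 0.026]), 0.43)]
camera [(array([0.512, 0.458, 0.274]), 0.98)]
stand []
ring_gauge [(array([0.514, 0.497, 0.03 ]), 0.66), (array([0.605, 0.095, 0.023]), 0.55)]
plug_gauge [(array([ 0.473, -0.225,  0.09 ]), 0.29)]
oil [(array([ 0.5  , -0.406,  0.072]), 0.54)]
block [(array([ 0.692, -0.412,  0.048]), 0.6), (array([0.557, 0.22 , 0.007]), 0.6)]
plain_shaft [(array([0.559, 0.218, 0.004]), 0.7), (array([0.798, 0.123, 0.024]), 0.46), (array([0.514, 0.497, 0.026]), 0.19)]
wrench [(array([0.557, 0.216, 0.005]), 0.49)]
```

View pics/scene0.png

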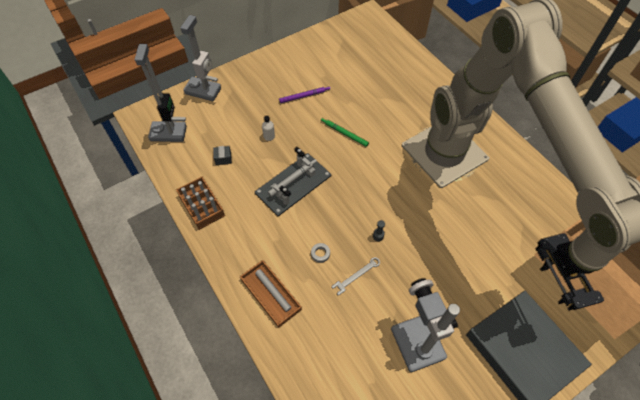

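View pics/top0.png

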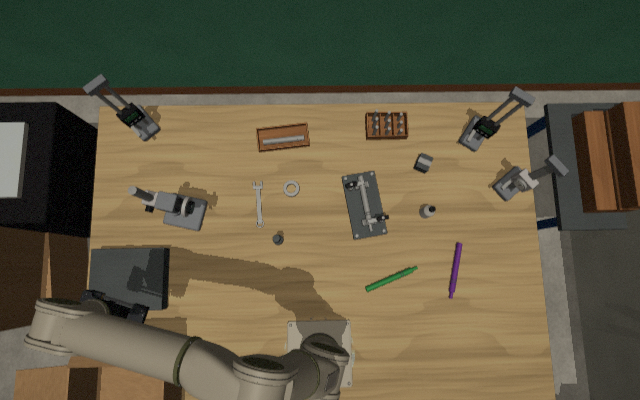

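The top view shows three spindle-like objects: steel in the fixture at (366,200), green at (391,279) and purple at (455,270). The steel one in the fixture is the one meant, since green and purple are excluded. The plain shaft at (283,139) has no nose and lies in the tray. I'll check an enlarged crop and fit the poses.

```bash
cat > h.py <<'E'
import numpy as np,cv2,pickle
from scipy.spatial.transform import Rotation as R
def cloud(c):
    d=c["depth"];K=c["camera_matrix"];v,u=np.mgrid[:400,:640]
    p=np.stack([(u-K[0,2])*d/K[0,0],(v-K[1,2])*d/K[1,1],d],-1)
    q=p@R.from_quat(c["rotation"]).as_matrix().T+c["xyz"]; q[d==0]=np.nan
    return q
def proj(c,P):
    p=(np.atleast_2d(P)-c["xyz"])@R.from_quat(c["rotation"]).as_matrix()
    q=p@c["camera_matrix"].T; return q[:,:2]/q[:,2:]
E
python3 - <<'E'
from h import *
T=pickle.load(open("top0.pkl","rb"));S=pickle.load(open("scene0.pkl","rb"))
def crop(c,u0,v0,w,h,f,n):
    cv2.imwrite(n,cv2.resize(c["color"][v0:v0+h,u0:u0+w,::-1],None,fx=f,fy=f,interpolation=cv2.INTER_CUBIC))
a=cv2.resize(T["color"][160:250,325:405,::-1],None,fx=5,fy=5,interpolation=2)
b=cv2.resize(S["color"][140:220,245:340,::-1],None,fx=4,fy=4,interpolation=2)
im=np.zeros((450,790,3),np.uint8); im[:450,:400]=a; im[:320,405:785]=b
cv2.imwrite("pics/c1.png",im)
a=cv2.resize(T["color"][180:240,120:220,::-1],None,fx=4,fy=4,interpolation=2)
b=cv2.resize(S["color"][270:375,385:475,::-1],None,fx=4,fy=4,interpolation=2)
im=np.zeros((430,790,3),np.uint8); im[:240,:400]=a; im[:420,405:765]=b
cv2.imwrite("pics/c2.png",im)
for n,c in(("top",T),("scene",S)):
    q=cloud(c); z=q[...,2]
    m=(abs(q[...,0]-.54)<.2)&(abs(q[...,1]+.175)<.15)
    bench=z[(abs(q[...,0]-.45)<.05)&(abs(q[...,1]-0.)<.05)]; print(n,"bench",np.nanmedian(bench))
    mm=m&(z>.008)&(z<.12)
    pts=q[mm][:,:2].astype(np.float32)
    print("rect",cv2.minAreaRect(pts*1000))
    for lo,hi in((.07,.11),(.035,.062)):
        k=m&(z>lo)&(z<hi); print(lo,k.sum(),np.round(q[k].mean(0),4))
    mc=(abs(q[...,0]-.52)<.15)&(q[...,1]>.35)&(q[...,1]<.65)&(z>.15)
    p=q[mc]; print("cam",p.min(0),p.max(0))
E
```

```text
top bench -0.0009522086209297065
rect ((548.0006103515625, -171.27011108398438), (369.1311340332031, 292.29119873046875), 0.055548980832099915)
0.07 130 [ 0.5379 -0.1826  0.0891]
0.035 336 [ 0.5402 -0.182   0.0529]
cam [0.47016343 0.39087425 0.22945369] [0.55626092 0.54620613 0.4016962 ]
scene bench 0.0005553844881258652
rect ((535.0447998046875, -173.10745239257812), (389.8724670410156, 292.72955322265625), 0.09675498306751251)
0.07 168 [ 0.5446 -0.1763  0.0883]
0.035 404 [ 0.5413 -0.1774  0.052 ]
cam [0.47585216 0.39389296 0.15030883] [0.55832174 0.54980844 0.40498411]
```

View pics/c1.png

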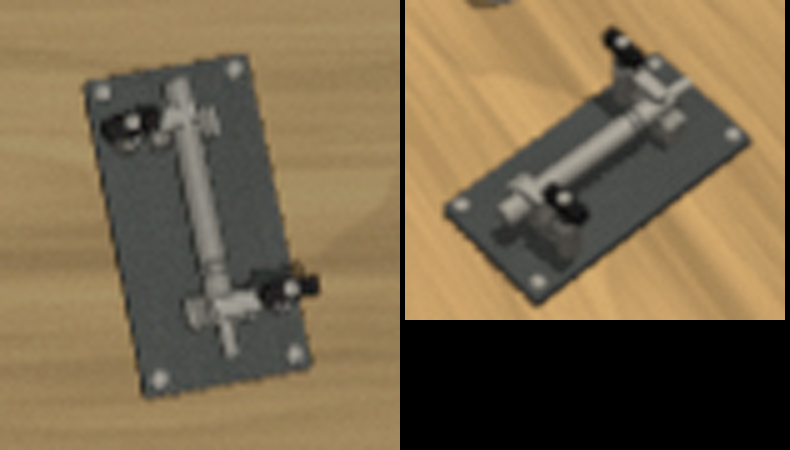

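View pics/c2.png

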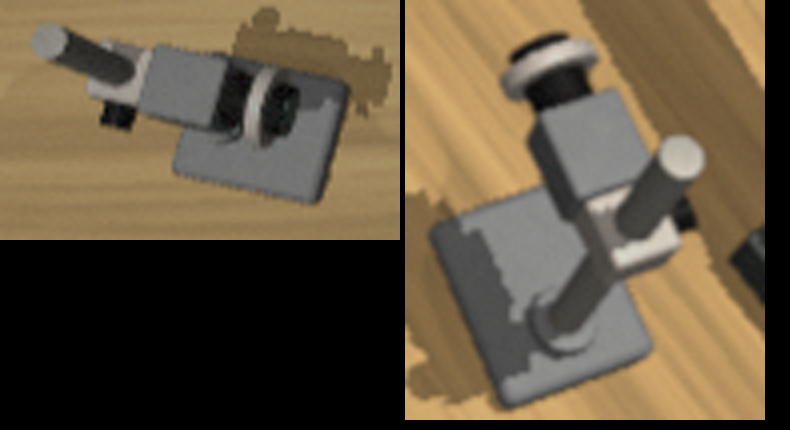

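Run:
```python
from h import *
T=pickle.load(open("top0.pkl","rb"));S=pickle.load(open("scene0.pkl","rb"))
for n,c in(("top",T),("scene",S)):
    q=cloud(c); z=q[...,2]
    m=(abs(q[...,0]-.52)<.15)&(q[...,1]>.35)&(q[...,1]<.65)&(z>.12)
    h=np.histogram(z[m],bins=np.arange(.12,.42,.005)); print(n,[(round(b,3),a) for a,b in zip(*h) if a])
    # height map picture
    vv,uu=np.where(m); sl=(slice(vv.min()-3,vv.max()+4),slice(uu.min()-3,uu.max()+4)); print(sl)
    np.set_printoptions(linewidth=250)
    print(np.where(m,np.round(z*1000),0)[sl].astype(int)[::1,::1])
```

```text
top [(np.float64(0.225), np.int64(1)), (np.float64(0.23), np.int64(8)), (np.float64(0.235), np.int64(7)), (np.float64(0.24), np.int64(6)), (np.float64(0.245), np.int64(18)), (np.float64(0.25), np.int64(18)), (np.float64(0.255), np.int64(45)), (np.float64(0.26), np.int64(65)), (np.float64(0.265), np.int64(68)), (np.float64(0.27), np.int64(137)), (np.float64(0.275), np.int64(251)), (np.float64(0.28), np.int64(219)), (np.float64(0.285), np.int64(32)), (np.float64(0.29), np.int64(6)), (np.float64(0.295), np.int64(6)), (np.float64(0.3), np.int64(6)), (np.float64(0.305), np.int64(8)), (np.float64(0.31), np.int64(5)), (np.float64(0.315), np.int64(7)), (np.float64(0.32), np.int64(6)), (np.float64(0.325), np.int64(6)), (np.float64(0.33), np.int64(7)), (np.float64(0.335), np.int64(6)), (np.float64(0.34), np.int64(8)), (np.float64(0.345), np.int64(6)), (np.float64(0.35), np.int64(7)), (np.float64(0.355), np.int64(7)), (np.float64(0.36), np.int64(6)), (np.float64(0.365), np.int64(7)), (np.float64(0.37), np.int64(9)), (np.float64(0.375), np.int64(7)), (np.float64(0.38), np.int64(3)), (np.float64(
[... 1643 characters left out ...]
), np.int64(9)), (np.float64(0.335), np.int64(10)), (np.float64(0.34), np.int64(8)), (np.float64(0.345), np.int64(9)), (np.float64(0.35), np.int64(12)), (np.float64(0.355), np.int64(7)), (np.float64(0.36), np.int64(10)), (np.float64(0.365), np.int64(10)), (np.float64(0.37), np.int64(13)), (np.float64(0.375), np.int64(7)), (np.float64(0.38), np.int64(9)), (np.float64(0.385), np.int64(12)), (np.float64(0.39), np.int64(14)), (np.float64(0.395), np.int64(59)), (np.float64(0.4), np.int64(41))]
(slice(np.int64(275), np.int64(350), None), slice(np.int64(405), np.int64(462), None))
[[0 0 0 ... 0 0 0]
 [0 0 0 ... 0 0 0]
 [0 0 0 ... 0 0 0]
 ...
 [0 0 0 ... 0 0 0]
 [0 0 0 ... 0 0 0]
 [0 0 0 ... 0 0 0]]
```

```bash
python3 - <<'E'
from h import *
from scipy.optimize import least_squares
T=pickle.load(open("top0.pkl","rb"));S=pickle.load(open("scene0.pkl","rb"))
import matplotlib
E
python3 - <<'E'
from h import *
from scipy.optimize import least_squares
cs={n:pickle.load(open(n+"0.pkl","rb")) for n in("top","scene")}
for n,c in cs.items():
    q=cloud(c); z=q[...,2]
    m=(abs(q[...,0]-.52)<.15)&(q[...,1]>.35)&(q[...,1]<.65)
    # stand base top and bench around
    print(n,"bench",np.nanmedian(z[(abs(q[...,0]-.48)<.06)&(abs(q[...,1]-.3)<.05)&(z<.02)]))
    b=q[m&(abs(z-.028)<.006)]; print(" basetop z",np.median(b[:,2]), "rect",cv2.minAreaRect((b[:,:2]*1000).astype(np.float32)))
    # housing top: near z median
    t=q[m&(z>.389)]; print(" coltop",np.median(t,0),len(t))
    p=q[m&(z>.2)&(z<.39)]
    col=c["color"][m&(z>.2)&(z<.39)].astype(int)
    # column fit (z .30-.39)
    k=q[m&(z>.295)&(z<.388)]
    f=lambda v:np.hypot(k[:,0]-v[0],k[:,1]-v[1])-.013
    s=least_squares(f,[.52,.53],loss="soft_l1",f_scale=.002); print(" col",s.x,np.std(s.fun)); cx=s.x
    # ring circle: points of light color near front
    rel=p[:,:2]-cx
    br=p[col.min(1)>140]
    print(" bright",len(br))
    for yaw in np.deg2rad([0]): pass
    np.save(n+"_cam.npy",np.hstack([p,col]))
    d=p[:,:2].mean(0)-cx; print(" dir",np.rad2deg(np.arctan2(-d[1],-d[0])))
    a=np.arctan2(-d[1],-d[0]); ux=np.array([np.cos(a),np.sin(a)]); uy=np.array([-ux[1],ux[0]])
    X=rel@ux+.13; Y=rel@uy
    for lo in np.arange(-.01,.15,.008):
        g=(X>lo)&(X<=lo+.008)
        if g.sum(): print("  X%.3f n%d y[%.3f %.3f] z[%.3f %.3f] zmed top %.3f col"%(lo,g.sum(),Y[g].min(),Y[g].max(),p[g,2].min(),p[g,2].max(),np.percentile(p[g,2],80)),col[g].mean(0).astype(int))
E
```

```text
top bench -0.0015074269206021285
 basetop z 0.0265389436913559 rect ((474.513916015625, 501.2997131347656), (137.31341552734375, 218.19139099121094), 76.84642791748047)
 coltop [0.52988739 0.51944664 0.39731631] 77
 col [0.53012575 0.52148675] 0.0007895019934049781
 bright 67
 dir 72.90733369867803
  X-0.010 n7 y[-0.006 0.008] z[0.247 0.274] zmed top 0.264 col [35 40 37]
  X-0.002 n58 y[-0.026 0.013] z[0.233 0.275] zmed top 0.271 col [31 33 32]
  X0.006 n84 y[-0.037 0.026] z[0.232 0.289] zmed top 0.277 col [58 56 53]
  X0.014 n57 y[-0.039 0.025] z[0.258 0.289] zmed top 0.285 col [138 133 127]
  X0.022 n16 y[-0.034 0.012] z[0.263 0.286] zmed top 0.279 col [90 87 82]
  X0.030 n29 y[-0.026 0.015] z[0.253 0.278] zmed top 0.274 col [27 26 26]
  X0.038 n43 y[-0.025 0.022] z[0.252 0.281] zmed top 0.273 col [24 24 23]
  X0.046 n76 y[-0.031 0.023] z[0.232 0.286] zmed top 0.280 col [65 66 65]
  X0.054 n49 y[-0.030 0.024] z[0.236 0.285] zmed top 0.282 col [109 110 109]
  X0.062 n51 y[-0.031 0.024] z[0.229 0.286] zmed top 0.283 col [110 110 109]
  X0.070 n47 y[-0.031 0.025] z[0.231 0.285] zmed t
[... 1879 characters left out ...]
.233 0.287] zmed top 0.284 col [120 120 118]
  X0.094 n91 y[-0.024 0.032] z[0.228 0.288] zmed top 0.284 col [119 118 117]
  X0.102 n90 y[-0.024 0.029] z[0.228 0.287] zmed top 0.283 col [112 111 108]
  X0.110 n50 y[-0.022 0.011] z[0.235 0.282] zmed top 0.279 col [145 138 129]
  X0.118 n69 y[-0.024 -0.007] z[0.236 0.390] zmed top 0.351 col [98 93 88]
  X0.126 n101 y[-0.025 0.043] z[0.202 0.390] zmed top 0.354 col [72 69 64]
  X0.134 n149 y[-0.026 0.042] z[0.237 0.390] zmed top 0.352 col [81 78 73]
  X0.142 n124 y[-0.026 0.040] z[0.237 0.389] zmed top 0.294 col [127 122 114]Traceback (most recent call last):
  File "<stdin>", line 4, in <module>
ModuleNotFoundError: No module named 'matplotlib'
```

```bash
cat > camfit.py <<'E'
from h import *
from scipy.optimize import least_squares
cs={n:pickle.load(open(n+"0.pkl","rb")) for n in("top","scene")}
P=[]
for n,zb in(("top",-.0012),("scene",.0004)):
    q=cloud(cs[n]); z=q[...,2]
    m=(abs(q[...,0]-.52)<.15)&(q[...,1]>.35)&(q[...,1]<.65)&(z>.2)&(z<.405)
    p=q[m]-[0,0,zb]; P.append(p)
def cyl(a,r,lo,hi,L): # a axial, r radius
    dx=np.maximum(lo-a,a-hi); dr=r-L
    return np.minimum(np.maximum(dx,dr),0)+np.hypot(np.maximum(dx,0),np.maximum(dr,0))
def sdf(p,v):
    x0,y0,z0,yaw,r0,r1,h0,h1=v
    d=p-[x0,y0,z0]; c,s=np.cos(yaw),np.sin(yaw)
    X=c*d[:,0]+s*d[:,1];Y=-s*d[:,0]+c*d[:,1];Z=d[:,2]
    lens=cyl(X,np.hypot(Y,Z),0,h0+.01,.021); ring=cyl(X,np.hypot(Y,Z),r0,r1,.033)
    colm=cyl(p[:,2],np.hypot(X-.13,Y),-.1,.4,.013)
    b=np.stack([abs(X-(h0+h1)/2)-(h1-h0)/2,abs(Y)-.028,abs(Z)-.028],1)
    box=np.linalg.norm(np.maximum(b,0),axis=1)+np.minimum(b.max(1),0)
    return np.min([lens,ring,colm,box],0),X
def fit(Ps,v0,joint=True):
    def f(u):
        o=[]
        for i,p in enumerate(Ps):
            off=np.r_[u[8+2*i:10+2*i],0]
            d,X=sdf(p-off,u[:8]); d=np.where((X>.112)&(abs(d)>.004)&((p[:,2]<.29)),0,d); o.append(d)
        o.append(u[8:]*30/2*.5); return np.concatenate(o)
    return least_squares(f,np.r_[v0,np.zeros(2*len(Ps))],loss="soft_l1",f_scale=.002)
v0=[.495,.395,.251,np.deg2rad(76),.012,.022,.048,.108]
for Ps in (P,P[:1],P[1:]):
    s=fit(Ps,v0); print(np.round(s.x,4),"yaw",np.rad2deg(s.x[3]),"med",np.median(abs(s.fun)),s.cost)
E
python3 camfit.py
```

```text
[ 4.9970e-01  3.9560e-01  2.5390e-01  1.3315e+00  1.2500e-02  2.3900e-02
  4.8400e-02  1.1040e-01 -4.0000e-04 -8.0000e-04  4.0000e-04  8.0000e-04] yaw 76.28949913196435 med 0.0007443664030982564 0.0026144138022408205
[ 0.4991  0.3949  0.2538  1.3295  0.0122  0.0217  0.0481  0.1125 -0.
 -0.    ] yaw 76.1722613521633 med 0.0008388331402458277 0.0010634149347277296
[4.997e-01 3.965e-01 2.540e-01 1.330e+00 1.450e-02 2.400e-02 4.970e-02
 1.089e-01 3.000e-04 0.000e+00] yaw 76.20376883916556 med 0.0006593467923996918 0.001473174238841078
```

```bash
cat > fixfit.py <<'E'
from h import *
from scipy.optimize import least_squares
from camfit import cyl
def box(X,Y,Z,lo,hi):
    lo=np.array(lo);hi=np.array(hi); b=abs(np.stack([X,Y,Z],1)-(lo+hi)/2)-(hi-lo)/2
    return np.linalg.norm(np.maximum(b,0),axis=1)+np.minimum(b.max(1),0)
def loc(X,Y,x,y,a):
    c,s=np.cos(a),np.sin(a); return c*(X-x)+s*(Y-y),-s*(X-x)+c*(Y-y)
def parts(p,v):
    x0,y0,yaw,sx,a,b=v[:6]
    X,Y=loc(p[:,0],p[:,1],x0,y0,yaw);Z=p[:,2]
    d=[box(X,Y,Z,[-.125,-.065,0],[.125,.065,.014])]
    r=np.hypot(Y,Z-.048)
    d+=[np.minimum(cyl(X-sx,r,-.11,-.08,.006),cyl(X-sx,r,-.086,.1,.011))]
    for px,py,an in((.07,.044,-np.pi/2+a),(-.07,-.044,np.pi/2+b)):
        u,w=loc(X,Y,px,py,an)
        d+=[np.min([box(u,w,Z,[-.022,-.008,.076],[.022,.008,.094]),box(u,w,Z,[-.007,-.007,.0605],[.052,.007,.0685])],0), cyl(Z,np.hypot(u,w),0,.09,.009)]
    for px in(-.07,.07): d+=[box(X,Y,Z,[px-.01,-.02,0],[px+.01,.02,.045])]
    return np.stack(d)
def pts(n,zb,tag="0"):
    c=pickle.load(open(n+tag+".pkl","rb")); q=cloud(c); z=q[...,2]
    sel=(abs(q[...,0]-.54)<.17)&(abs(q[...,1]+.178)<.13)&(z>.007)&(z<.11)
    # exclude stray: oil bottle
    sel&=np.hypot(q[...,0]-.505,q[...,1]+.405)>.05
    return q[sel]-[0,0,zb]
def fit(Ps,v0):
    def f(u):
        o=[]
        for i,p in enumerate(Ps):
            d=parts(p-np.r_[u[6+2*i:8+2*i],0],u).min(0); o.append(np.minimum(d,.02))
        o.append(u[6:]*15); return np.concatenate(o)
    return least_squares(f,np.r_[v0,np.zeros(2*len(Ps))],loss="cauchy",f_scale=.0015)
if __name__=="__main__":
    P=[pts("top",-.0012),pts("scene",.0004)]
    for Ps in(P,P[:1],P[1:]):
        best=min((fit(Ps,[.54,-.18,np.deg2rad(11),s,a,b]) for s in(-.01,.01) for a in(.05,.35) for b in(.05,.35)),key=lambda s:s.cost)
        print(np.round(best.x,4),np.rad2deg(best.x[2]),np.median(abs(best.fun)),best.cost,[len(p) for p in Ps])
E
sed -i 's/^for Ps in (P,P\[:1\],P\[1:\]):/if __name__=="__main__":\n  for Ps in (P,P[:1],P[1:]):/' camfit.py; python3 fixfit.py
```

```text
[ 0.5401 -0.1843  0.1606  0.0027  0.0864  0.0086 -0.0011 -0.      0.
  0.0028] 9.20323324462498 0.002038127397345763 0.006621594493124138 [2201, 2429]
[ 0.5388 -0.1843  0.1591  0.0039  0.095   0.0011  0.     -0.    ] 9.118140555294 0.0019624163811894028 0.0029171862832628524 [2201]
[ 0.5402 -0.1814  0.1618  0.0025  0.084   0.0246  0.     -0.    ] 9.270672606222815 0.002100384015711633 0.0036895952546511226 [2429]
```

```bash
cat > ov.py <<'E'
from h import *
import sys
def ov(tag,v,out):
    x0,y0,yaw,sx,a,b=v
    ims=[]
    for n,(u0,v0,w,h) in(("top",(325,160,80,90)),("scene",(245,140,95,90))):
        c=pickle.load(open(n+tag+".pkl","rb")); f=4.2
        im=cv2.resize(c["color"][v0:v0+h,u0:u0+w,::-1],None,fx=f,fy=f,interpolation=2)
        def W(p):
            p=np.array(p,float);return np.c_[x0+np.cos(yaw)*p[:,0]-np.sin(yaw)*p[:,1],y0+np.sin(yaw)*p[:,0]+np.cos(yaw)*p[:,1],p[:,2]]
        def poly(p,col):
            q=(proj(c,W(p))+.5-[u0,v0])*f; cv2.polylines(im,[np.round(q*16).astype(np.int32)],True,col,1,cv2.LINE_AA,4)
        poly([(sx_*.125,sy*.065,.014) for sx_,sy in((1,1),(1,-1),(-1,-1),(-1,1))],(0,255,0))
        poly([(sx-.11,.006,.048),(sx-.11,-.006,.048),(sx-.086,-.006,.048),(sx-.086,-.011,.048),(sx+.1,-.011,.048),(sx+.1,.011,.048),(sx-.086,.011,.048),(sx-.086,.006,.048)],(255,255,0))
        for px,py,an in((.07,.044,-np.pi/2+a),(-.07,-.044,np.pi/2+b)):
            R2=lambda u,w,z:(px+np.cos(an)*u-np.sin(an)*w,py+np.sin(an)*u+np.cos(an)*w,z)
            poly([R2(i*.022,j*.008,.094) for i,j in((1,1),(1,-1),(-1,-1),(-1,1))],(0,0,255))
            poly([R2(i,j*.007,.0685) for i,j in((.052,1),(.052,-1),(0,-1),(0,1))],(255,0,255))
        ims.append(cv2.copyMakeBorder(im,0,0,0,4,0))
    cv2.imwrite(out,np.hstack(ims))
E
python3 -c "
from ov import *
ov('0',[.5397,-.183,.1606,.003,.086,.01],'pics/ov1.png')"
```

```text
(no output)
```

View pics/ov1.png

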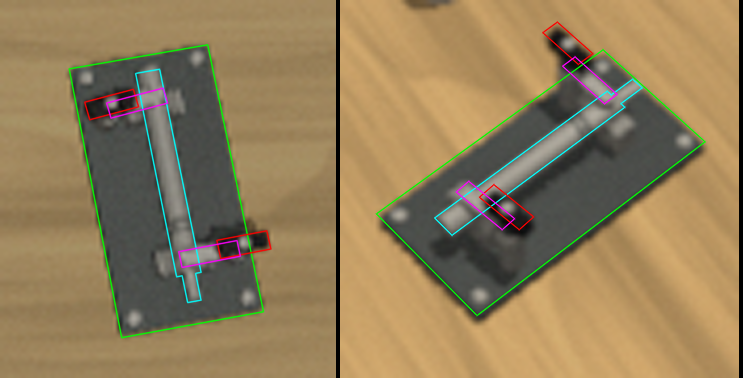

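```bash
cat > g.py <<'E'
from h import *
from bench import monitor, viewer, nets, r
def q_of(yaw_y): # tool z down, tool y axis at world yaw
    y=np.array([np.cos(yaw_y),np.sin(yaw_y),0]); z=np.array([0,0,-1.]); x=np.cross(y,z)
    return R.from_matrix(np.stack([x,y,z],1))
def st():
    s=monitor.read_state(); Rm=R.from_quat(s["eef_rot"]); M=Rm.as_matrix()
    print("t %.2f tcp %s yaw_y %.2f tiltz %s F %s T %s w %.4f j %s"%(s["time"],np.round(s["ee_pos"],4),np.rad2deg(np.arctan2(M[1,1],M[0,1])),np.round(M[:,2],4),np.round(s["ft_force"],1),np.round(s["torque"],2),s["width"],np.round(s["joint_positions"],2)))
    return s,Rm
def rel(p,yaw_deg,s=None,grasp=True):
    """world grasp-point goal -> row"""
    st0=monitor.read_state(); Rm=R.from_quat(st0["eef_rot"]); Q=q_of(np.deg2rad(yaw_deg))
    tcp=np.array(p,float)+([0,0,.051] if grasp else 0)
    d=Rm.inv().apply(tcp-st0["ee_pos"]); w=(Rm.inv()*Q).as_rotvec()/(2*np.pi)
    print("row x %.4f y %.4f z %.4f rx %.4f ry %.4f rz %.4f"%(*d,*w))
E
python3 - <<'E'
from g import *
st()
rel([.43,.15,.28],40); rel([.4776,-.2376,.22],10); rel([.4776,-.2376,.12],10); rel([.4776,-.2376,.087],10)
E
```

```text
t 1.40 tcp [0.1929 0.5945 0.2923] yaw_y 72.02 tiltz [-0.  0. -1.] F [-0.2  0.3  0.5] T [ 0.05 -0.01 -0.06] w 0.0869 j [-1.28  0.33 -0.06  1.46  0.02  1.35 -0.09]
row x -0.3627 y -0.3496 z -0.0388 rx 0.0000 ry -0.0000 rz 0.0889
row x -0.5276 y -0.7036 z 0.0212 rx 0.0000 ry -0.0000 rz 0.1723
row x -0.5276 y -0.7036 z 0.1212 rx 0.0000 ry -0.0000 rz 0.1723
row x -0.5277 y -0.7036 z 0.1542 rx 0.0000 ry -0.0000 rz 0.1723
```

>>> {"api": "drive_tool", "payload": {"plan": [{"x":-0.363,"y":-0.35,"z":-0.039,"rz":0.089},{"x":-0.363,"y":-0.35,"z":-0.039,"rz":0.089},{"x":-0.363,"y":-0.35,"z":-0.039,"rz":0.089},{"x":-0.363,"y":-0.35,"z":-0.039,"rz":0.089},{"x":-0.363,"y":-0.35,"z":-0.039,"rz":0.089},{"x":-0.363,"y":-0.35,"z":-0.039,"rz":0.089},{"x":-0.363,"y":-0.35,"z":-0.039,"rz":0.089},{"x":-0.363,"y":-0.35,"z":-0.039,"rz":0.089},{"x":-0.5276,"y":-0.7036,"z":0.02,"rz":0.1723},{"x":-0.5276,"y":-0.7036,"z":0.02,"rz":0.1723},{"x":-0.5276,"y":-0.7036,"z":0.02,"rz":0.1723},{"x":-0.5276,"y":-0.7036,"z":0.02,"rz":0.1723}]}}

```text
validation failed for argument at $.pl...
```

Run:
```python
from g import *
st()
rel([.4776,-.2376,.16],10); rel([.4776,-.2376,.087],10)
```

```text
t 1.40 tcp [0.1929 0.5945 0.2923] yaw_y 72.02 tiltz [-0.  0. -1.] F [-0.2  0.3  0.5] T [ 0.05 -0.01 -0.06] w 0.0869 j [-1.28  0.33 -0.06  1.46  0.02  1.35 -0.09]
row x -0.5276 y -0.7036 z 0.0812 rx 0.0000 ry -0.0000 rz 0.1723
row x -0.5277 y -0.7036 z 0.1542 rx 0.0000 ry -0.0000 rz 0.1723
```

>>> {"api": "drive_tool", "payload": {"plan": [{"rx":0,"ry":0,"rz":0.089,"x":-0.363,"y":-0.35,"z":-0.039,"fingers":1},{"rx":0,"ry":0,"rz":0.089,"x":-0.363,"y":-0.35,"z":-0.039,"fingers":1},{"rx":0,"ry":0,"rz":0.089,"x":-0.363,"y":-0.35,"z":-0.039,"fingers":1},{"rx":0,"ry":0,"rz":0.089,"x":-0.363,"y":-0.35,"z":-0.039,"fingers":1},{"rx":0,"ry":0,"rz":0.089,"x":-0.363,"y":-0.35,"z":-0.039,"fingers":1},{"rx":0,"ry":0,"rz":0.089,"x":-0.363,"y":-0.35,"z":-0.039,"fingers":1},{"rx":0,"ry":0,"rz":0.089,"x":-0.363,"y":-0.35,"z":-0.039,"fingers":1},{"rx":0,"ry":0,"rz":0.089,"x":-0.363,"y":-0.35,"z":-0.039,"fingers":1},{"rx":0,"ry":0,"rz":0.172,"x":-0.528,"y":-0.704,"z":0.02,"fingers":1},{"rx":0,"ry":0,"rz":0.172,"x":-0.528,"y":-0.704,"z":0.02,"fingers":1},{"rx":0,"ry":0,"rz":0.172,"x":-0.528,"y":-0.704,"z":0.02,"fingers":1},{"rx":0,"ry":0,"rz":0.172,"x":-0.528,"y":-0.704,"z":0.02,"fingers":1}]}}

```text
time: 2.9
ee_pos: [0.4588, -0.0927, 0.2943]
eef_rot: [0.643, 0.766, 0.001, 0.0]
ft_force: [0.5, -0.7, -1.0]
width: 0.087
```

Run:
```python
from g import *
st()
rel([.4776,-.2376,.16],10); rel([.4776,-.2376,.087],10)
```

```text
t 2.90 tcp [ 0.4588 -0.0927  0.2943] yaw_y 9.98 tiltz [ 1.3e-03  7.0e-04 -1.0e+00] F [ 0.5 -0.7 -1. ] T [-0.07  0.03 -0.01] w 0.0870 j [-0.59 -0.06  0.67  1.88  0.04  1.3   0.25]
row x -0.1460 y -0.0067 z 0.0832 rx 0.0002 ry -0.0001 rz -0.0001
row x -0.1460 y -0.0068 z 0.1562 rx 0.0002 ry -0.0001 rz -0.0001
```

>>> {"api": "drive_tool", "payload": {"plan": [{"rx":0,"ry":0,"rz":0,"x":-0.146,"y":-0.007,"z":0.08,"fingers":0.6},{"rx":0,"ry":0,"rz":0,"x":-0.146,"y":-0.007,"z":0.08,"fingers":0.6},{"rx":0,"ry":0,"rz":0,"x":-0.146,"y":-0.007,"z":0.08,"fingers":0.6},{"rx":0,"ry":0,"rz":0,"x":-0.146,"y":-0.007,"z":0.08,"fingers":0.6},{"rx":0,"ry":0,"rz":0,"x":-0.146,"y":-0.007,"z":0.08,"fingers":0.6}]}}

```text
time: 3.52
ee_pos: [0.4778, -0.2351, 0.2144]
eef_rot: [0.642, 0.767, 0.0, -0.0]
ft_force: [0.1, 0.4, 0.2]
width: 0.0536
```

Run:
```python
from g import *
st()
rel([.4776,-.2376,.16],10); rel([.4776,-.2376,.087],10)
```

```text
t 3.52 tcp [ 0.4778 -0.2351  0.2144] yaw_y 10.11 tiltz [-0.e+00  3.e-04 -1.e+00] F [0.1 0.4 0.2] T [-0.07  0.05  0.02] w 0.0536 j [-0.37  0.24  0.85  1.84 -0.2   1.15  0.72]
row x -0.0024 y -0.0006 z 0.0034 rx 0.0000 ry -0.0000 rz 0.0003
row x -0.0024 y -0.0006 z 0.0764 rx 0.0000 ry -0.0000 rz 0.0003
```

>>> {"api": "drive_tool", "payload": {"plan": [{"rx":0,"ry":0,"rz":0,"x":-0.0024,"y":-0.0006,"z":0.04,"fingers":0.6},{"rx":0,"ry":0,"rz":0,"x":-0.0024,"y":-0.0006,"z":0.06,"fingers":0.6},{"rx":0,"ry":0,"rz":0,"x":-0.0024,"y":-0.0006,"z":0.0755,"fingers":0.6},{"rx":0,"ry":0,"rz":0,"x":-0.0024,"y":-0.0006,"z":0.0755,"fingers":0.4},{"rx":0,"ry":0,"rz":0,"x":-0.0024,"y":-0.0006,"z":0.0755,"fingers":0.1},{"rx":0,"ry":0,"rz":0,"x":-0.0024,"y":-0.0006,"z":0.0755,"fingers":0.1},{"rx":0,"ry":0,"rz":0,"x":-0.0024,"y":-0.0006,"z":0.0755,"fingers":0.1},{"rx":0,"ry":0,"rz":0,"x":-0.0024,"y":-0.0006,"z":0.0755,"fingers":0.1}], "squeeze": 15}}

```text
time: 4.53
ee_pos: [0.4783, -0.238, 0.1392]
eef_rot: [0.642, 0.767, 0.001, 0.001]
ft_force: [3.6, 0.2, 0.5]
width: 0.0189
```

Run:
```python
from g import *
st()
```

```text
t 4.53 tcp [ 0.4783 -0.238   0.1392] yaw_y 10.12 tiltz [ 1.9e-03 -2.0e-04 -1.0e+00] F [3.6 0.2 0.5] T [ 0.04 -0.76 -0.06] w 0.0189 j [-0.31  0.35  0.8   1.91 -0.3   1.    0.81]
```

>>> {"api": "drive_tool", "payload": {"plan": [{"rx":0,"ry":0,"rz":-0.02,"x":0,"y":0.0005,"z":0,"fingers":0.1},{"rx":0,"ry":0,"rz":-0.04,"x":0,"y":0.0005,"z":0,"fingers":0.1},{"rx":0,"ry":0,"rz":-0.06,"x":0,"y":0.0005,"z":0,"fingers":0.1},{"rx":0,"ry":0,"rz":-0.08,"x":0,"y":0.0005,"z":0,"fingers":0.1},{"rx":0,"ry":0,"rz":-0.1,"x":0,"y":0.0005,"z":0,"fingers":0.1},{"rx":0,"ry":0,"rz":-0.12,"x":0,"y":0.0005,"z":0,"fingers":0.1},{"rx":0,"ry":0,"rz":-0.12,"x":0,"y":0.0005,"z":0,"fingers":0.1}], "squeeze": 25}}

```text
time: 5.4
ee_pos: [0.4789, -0.2377, 0.1392]
eef_rot: [0.315, 0.949, 0.0, 0.001]
ft_force: [4.5, 2.1, 2.5]
width: 0.0187
```

Run:
```python
from g import *
st()
```

```text
t 5.40 tcp [ 0.4789 -0.2377  0.1392] yaw_y 53.30 tiltz [ 2.1e-03  3.0e-04 -1.0e+00] F [4.5 2.1 2.5] T [ 0.47 -1.12  0.02] w 0.0187 j [-0.19  0.32  0.66  1.9  -0.23  0.99  1.5 ]
```

>>> {"api": "drive_tool", "payload": {"plan": [{"rx":0,"ry":0,"rz":-0.02,"x":0,"y":0,"z":0,"fingers":0.1},{"rx":0,"ry":0,"rz":-0.04,"x":0,"y":0,"z":0,"fingers":0.1},{"rx":0,"ry":0,"rz":-0.06,"x":0,"y":0,"z":0,"fingers":0.1},{"rx":0,"ry":0,"rz":-0.08,"x":0,"y":0,"z":0,"fingers":0.1},{"rx":0,"ry":0,"rz":-0.1,"x":0,"y":0,"z":0,"fingers":0.1},{"rx":0,"ry":0,"rz":-0.1,"x":0,"y":0,"z":0,"fingers":0.1}]}}

```text
time: 6.15
ee_pos: [0.4791, -0.2371, 0.1392]
eef_rot: [0.006, 1.0, 0.0, 0.001]
ft_force: [4.7, 4.1, 1.9]
width: 0.0184
```

Run:
```python
from g import *
st()
for n in("scene","top"):
    c=viewer.camera(n); pickle.dump(c,open(n+"1.pkl","wb"))
    cv2.imwrite(f"pics/{n}1.png",c["color"][...,::-1])
```

```text
t 6.15 tcp [ 0.4791 -0.2371  0.1392] yaw_y 89.29 tiltz [ 0.0021  0.001  -1.    ] F [4.7 4.1 1.9] T [ 0.99 -1.19  0.01] w 0.0184 j [-0.1   0.3   0.54  1.9  -0.19  0.99  2.09]
```

View pics/scene1.png

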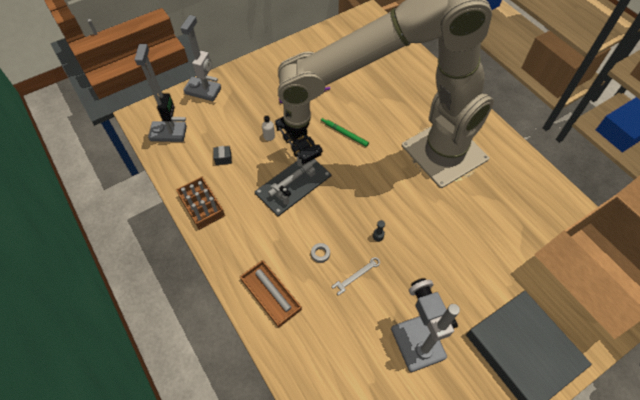

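>>> {"api": "drive_tool", "payload": {"plan": [{"rx":0,"ry":0,"rz":-0.01,"x":0,"y":0,"z":0,"fingers":0.1},{"rx":0,"ry":0,"rz":-0.02,"x":0,"y":0,"z":0,"fingers":0.1},{"rx":0,"ry":0,"rz":-0.02,"x":0,"y":0,"z":0,"fingers":0.1}]}}

```text
time: 6.62
ee_pos: [0.4789, -0.2371, 0.1391]
eef_rot: [-0.056, 0.998, 0.001, 0.001]
ft_force: [2.7, 5.0, 3.4]
width: 0.0187
```

Run:
```python
from g import *
st()
```

```text
t 6.62 tcp [ 0.4789 -0.2371  0.1391] yaw_y 96.40 tiltz [ 0.0015  0.0014 -1.    ] F [2.7 5.  3.4] T [ 1.12 -0.76 -0.27] w 0.0187 j [-0.08  0.3   0.52  1.9  -0.18  0.99  2.21]
```

>>> {"api": "drive_tool", "payload": {"plan": [{"rx":0,"ry":0,"rz":-0.02,"x":0,"y":0,"z":0,"fingers":0.6},{"rx":0,"ry":0,"rz":-0.02,"x":0,"y":0,"z":0,"fingers":0.6},{"rx":0,"ry":0,"rz":-0.02,"x":0,"y":0,"z":0,"fingers":0.6},{"rx":0,"ry":0,"rz":-0.02,"x":0,"y":0,"z":-0.06,"fingers":0.6},{"rx":0,"ry":0,"rz":0.02,"x":0,"y":0,"z":-0.12,"fingers":0.6},{"rx":0,"ry":0,"rz":0.06,"x":0.0,"y":0.06,"z":-0.14,"fingers":0.6},{"rx":0,"ry":0,"rz":0.1,"x":0.0,"y":0.12,"z":-0.14,"fingers":0.6},{"rx":0,"ry":0,"rz":0.14,"x":0.0,"y":0.18,"z":-0.14,"fingers":0.6},{"rx":0,"ry":0,"rz":0.18,"x":0.0,"y":0.24,"z":-0.14,"fingers":0.6},{"rx":0,"ry":0,"rz":0.2,"x":0.0,"y":0.3,"z":-0.14,"fingers":0.6},{"rx":0,"ry":0,"rz":0.22,"x":0.0,"y":0.3,"z":-0.14,"fingers":0.6},{"rx":0,"ry":0,"rz":0.22,"x":0.0,"y":0.3,"z":-0.14,"fingers":0.6}]}}

```text
time: 8.12
ee_pos: [0.4433, 0.0631, 0.2785]
eef_rot: [0.518, 0.856, 0.0, -0.0]
ft_force: [0.7, -0.6, 0.2]
width: 0.0522
```

Run:
```python
from g import *
st()
for n in("scene","top"):
    c=viewer.camera(n); pickle.dump(c,open(n+"1.pkl","wb"))
from ov import ov
ov('1',[.5397,-.183,.1606,.003,.086,1.45],'pics/ov2.png')
import fixfit as F
P=[F.pts("top",-.0012,"1"),F.pts("scene",.0004,"1")]
for Ps in(P,P[:1],P[1:]):
  b=min((F.fit(Ps,[.54,-.183,.16,.003,a,b]) for a in(.05,.35) for b in(.8,1.45)),key=lambda s:s.cost)
  print(np.round(b.x,4))
```

```text
t 8.12 tcp [0.4433 0.0631 0.2785] yaw_y 27.66 tiltz [-7.e-04  8.e-04 -1.e+00] F [ 0.7 -0.6  0.2] T [-0.09  0.   -0.  ] w 0.0522 j [-0.49 -0.06  0.24  1.93  0.01  1.27  0.23]
[ 5.3920e-01 -1.8150e-01  1.5760e-01  4.2000e-03  1.1330e-01  1.4804e+00
 -0.0000e+00 -2.4000e-03  1.3000e-03  0.0000e+00]
[ 0.5391 -0.184   0.1574  0.0042  0.1632  1.4464  0.      0.    ]
[ 0.5404 -0.1815  0.1577  0.0033  0.0919  1.5112  0.     -0.    ]
```

View pics/ov2.png

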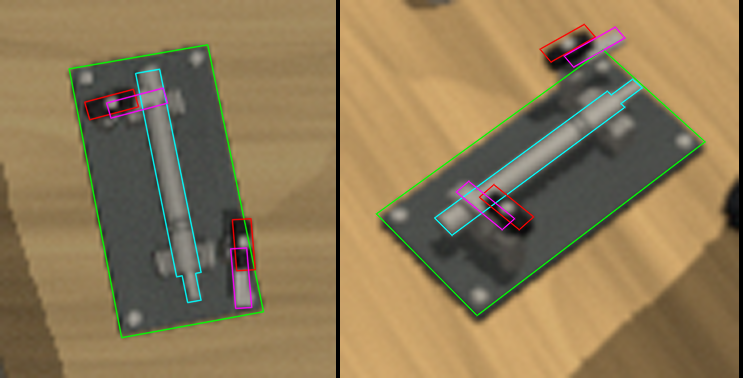

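Clamp B now lies along the fixture. In the top crop its strap is at (242,280), the fit gives about 1.45–1.5 rad, and I felt the stop torque. Next is clamp A.

Run:
```python
from g import *
rel([.6025,-.128,.2],15); rel([.6025,-.128,.088],15)
```

```text
row x -0.2406 y 0.0530 z 0.0274 rx -0.0000 ry -0.0001 rz 0.0352
row x -0.2407 y 0.0531 z 0.1394 rx -0.0000 ry -0.0001 rz 0.0352
```

>>> {"api": "drive_tool", "payload": {"plan": [{"rx":0,"ry":0,"rz":0.035,"x":-0.2406,"y":0.053,"z":0.027,"fingers":0.6},{"rx":0,"ry":0,"rz":0.035,"x":-0.2406,"y":0.053,"z":0.027,"fingers":0.6},{"rx":0,"ry":0,"rz":0.035,"x":-0.2406,"y":0.053,"z":0.027,"fingers":0.6},{"rx":0,"ry":0,"rz":0.035,"x":-0.2406,"y":0.053,"z":0.027,"fingers":0.6},{"rx":0,"ry":0,"rz":0.035,"x":-0.2406,"y":0.053,"z":0.027,"fingers":0.6},{"rx":0,"ry":0,"rz":0.035,"x":-0.2406,"y":0.053,"z":0.027,"fingers":0.6},{"rx":0,"ry":0,"rz":0.035,"x":-0.2406,"y":0.053,"z":0.027,"fingers":0.6}]}}

```text
time: 9.1
ee_pos: [0.6031, -0.1268, 0.2522]
eef_rot: [0.606, 0.796, 0.001, -0.0]
ft_force: [0.2, -0.0, 0.1]
width: 0.0519
```

Run:
```python
from g import *
st()
rel([.6025,-.128,.088],15)
```

```text
t 9.10 tcp [ 0.6031 -0.1268  0.2522] yaw_y 15.42 tiltz [ 7.0e-04  1.3e-03 -1.0e+00] F [ 0.2 -0.   0.1] T [-0.09 -0.01 -0.01] w 0.0519 j [-0.22  0.35  0.44  1.56 -0.16  1.26  0.52]
row x -0.0011 y -0.0010 z 0.1132 rx 0.0002 ry -0.0002 rz 0.0012
```

>>> {"api": "drive_tool", "payload": {"plan": [{"rx":0,"ry":0,"rz":0,"x":-0.001,"y":-0.001,"z":0.06,"fingers":0.6},{"rx":0,"ry":0,"rz":0,"x":-0.001,"y":-0.001,"z":0.09,"fingers":0.6},{"rx":0,"ry":0,"rz":0,"x":-0.001,"y":-0.001,"z":0.113,"fingers":0.6},{"rx":0,"ry":0,"rz":0,"x":-0.001,"y":-0.001,"z":0.113,"fingers":0.4},{"rx":0,"ry":0,"rz":0,"x":-0.001,"y":-0.001,"z":0.113,"fingers":0.1},{"rx":0,"ry":0,"rz":0,"x":-0.001,"y":-0.001,"z":0.113,"fingers":0.1},{"rx":0,"ry":0,"rz":0,"x":-0.001,"y":-0.001,"z":0.113,"fingers":0.1},{"rx":0,"ry":0,"rz":0,"x":-0.001,"y":-0.001,"z":0.113,"fingers":0.1}], "squeeze": 15}}

```text
time: 10.1
ee_pos: [0.6028, -0.1291, 0.1394]
eef_rot: [0.607, 0.795, 0.0, 0.0]
ft_force: [-2.6, 0.2, 6.2]
width: 0.0189
```

Run:
```python
from g import *
st()
```

```text
t 10.10 tcp [ 0.6028 -0.1291  0.1394] yaw_y 15.29 tiltz [ 6.e-04  6.e-04 -1.e+00] F [-2.6  0.2  6.2] T [0.03 0.68 0.04] w 0.0189 j [-0.19  0.46  0.42  1.67 -0.21  1.05  0.56]
```

>>> {"api": "drive_tool", "payload": {"plan": [{"rx":0,"ry":0,"rz":-0.022,"x":0,"y":0,"z":0,"fingers":0.1},{"rx":0,"ry":0,"rz":-0.044,"x":0,"y":0,"z":0,"fingers":0.1},{"rx":0,"ry":0,"rz":-0.066,"x":0,"y":0,"z":0,"fingers":0.1},{"rx":0,"ry":0,"rz":-0.088,"x":0,"y":0,"z":0,"fingers":0.1},{"rx":0,"ry":0,"rz":-0.11,"x":0,"y":0,"z":0,"fingers":0.1},{"rx":0,"ry":0,"rz":-0.132,"x":0,"y":0,"z":0,"fingers":0.1},{"rx":0,"ry":0,"rz":-0.154,"x":0,"y":0,"z":0,"fingers":0.1},{"rx":0,"ry":0,"rz":-0.176,"x":0,"y":0,"z":0,"fingers":0.1},{"rx":0,"ry":0,"rz":-0.198,"x":0,"y":0,"z":0,"fingers":0.1},{"rx":0,"ry":0,"rz":-0.218,"x":0,"y":0,"z":0,"fingers":0.1},{"rx":0,"ry":0,"rz":-0.226,"x":0,"y":0,"z":0,"fingers":0.1},{"rx":0,"ry":0,"rz":-0.226,"x":0,"y":0,"z":0,"fingers":0.1}], "squeeze": 25}}

```text
time: 11.6
ee_pos: [0.6039, -0.1276, 0.1394]
eef_rot: [-0.059, 0.998, 0.001, 0.001]
ft_force: [3.5, 4.0, 1.5]
width: 0.0189
```

Run:
```python
from g import *
st()
```

```text
t 11.60 tcp [ 0.6039 -0.1276  0.1394] yaw_y 96.73 tiltz [ 0.0028  0.0022 -1.    ] F [3.5 4.  1.5] T [ 1.08 -0.56 -0.36] w 0.0189 j [ 0.02  0.44  0.15  1.66 -0.07  1.05  1.88]
```

>>> {"api": "drive_tool", "payload": {"plan": [{"rx":0,"ry":0,"rz":-0.226,"x":0,"y":0,"z":0,"fingers":0.6},{"rx":0,"ry":0,"rz":0,"x":0,"y":0,"z":0,"fingers":0.6},{"rx":0,"ry":0,"rz":0,"x":0,"y":0,"z":0,"fingers":0.6},{"rx":0,"ry":0,"rz":0,"x":0,"y":0,"z":-0.06,"fingers":0.6},{"rx":0,"ry":0,"rz":0,"x":0,"y":0,"z":-0.12,"fingers":0.6},{"rx":0,"ry":0,"rz":0,"x":0.15,"y":0.19,"z":-0.14,"fingers":0.6},{"rx":0,"ry":0,"rz":0,"x":0.15,"y":0.19,"z":-0.14,"fingers":0.6},{"rx":0,"ry":0,"rz":0,"x":0.15,"y":0.19,"z":-0.14,"fingers":0.6},{"rx":0,"ry":0,"rz":0,"x":0.15,"y":0.19,"z":-0.14,"fingers":0.6},{"rx":0,"ry":0,"rz":0,"x":0.15,"y":0.19,"z":-0.14,"fingers":0.6}]}}

```text
time: 12.85
ee_pos: [0.4299, 0.045, 0.2795]
eef_rot: [-0.062, 0.998, 0.0, 0.001]
ft_force: [0.7, -0.9, -0.0]
width: 0.052
```

Run:
```python
from g import *
st()
for n in("scene","top"):
    c=viewer.camera(n); pickle.dump(c,open(n+"2.pkl","wb"))
from ov import ov
ov('2',[.5397,-.183,.159,.003,1.45,1.45],'pics/ov3.png')
import fixfit as F
P=[F.pts("top",-.0012,"2"),F.pts("scene",.0004,"2")]
for Ps in(P,P[:1],P[1:]):
  b=min((F.fit(Ps,[.54,-.183,.16,.003,a,b]) for a in(1.,1.45) for b in(.8,1.45)),key=lambda s:s.cost)
  print(np.round(b.x,4))
```

```text
t 12.85 tcp [0.4299 0.045  0.2795] yaw_y 97.16 tiltz [ 1.7e-03  7.0e-04 -1.0e+00] F [ 0.7 -0.9 -0. ] T [-0.02 -0.04  0.04] w 0.0520 j [-0.21 -0.09  0.    1.96 -0.    1.27  1.49]
[ 5.4070e-01 -1.8390e-01  1.5930e-01  3.9000e-03  1.4462e+00  1.4587e+00
 -1.1000e-03 -0.0000e+00  0.0000e+00  1.9000e-03]
[ 0.5394 -0.184   0.1619  0.0042  1.436   1.4569  0.      0.    ]
[ 0.5407 -0.182   0.1578  0.0034  1.4529  1.4564  0.      0.    ]
```

View pics/ov3.png

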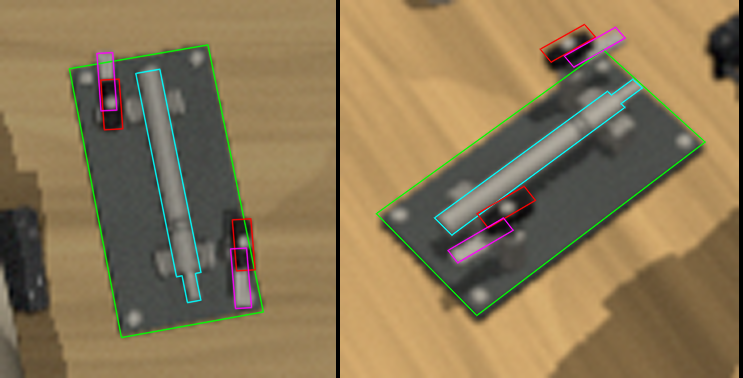

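Both straps now lie along the fixture (fit 1.446 and 1.459 rad), so the spindle is free. I'll grip it at its balance point.

Run:
```python
from g import *
rel([.5445,-.182,.2],99.1); rel([.5445,-.182,.049],99.1)
```

```text
row x -0.0852 y -0.2360 z 0.0282 rx 0.0000 ry 0.0002 rz -0.0063
row x -0.0849 y -0.2361 z 0.1792 rx 0.0000 ry 0.0002 rz -0.0063
```

>>> {"api": "drive_tool", "payload": {"plan": [{"rx":0,"ry":0,"rz":-0.005,"x":-0.085,"y":-0.236,"z":0.028,"fingers":0.6},{"rx":0,"ry":0,"rz":-0.005,"x":-0.085,"y":-0.236,"z":0.028,"fingers":0.6},{"rx":0,"ry":0,"rz":-0.005,"x":-0.085,"y":-0.236,"z":0.028,"fingers":0.6},{"rx":0,"ry":0,"rz":-0.005,"x":-0.085,"y":-0.236,"z":0.028,"fingers":0.6},{"rx":0,"ry":0,"rz":-0.005,"x":-0.085,"y":-0.236,"z":0.028,"fingers":0.6},{"rx":0,"ry":0,"rz":-0.005,"x":-0.085,"y":-0.236,"z":0.028,"fingers":0.6},{"rx":0,"ry":0,"rz":-0.005,"x":-0.085,"y":-0.236,"z":0.028,"fingers":0.6}]}}

```text
time: 13.82
ee_pos: [0.5435, -0.1814, 0.2507]
eef_rot: [-0.075, 0.997, 0.0, 0.0]
ft_force: [-0.3, -0.1, -0.3]
width: 0.052
```

Run:
```python
from g import *
st()
rel([.5445,-.182,.049],99.1)
```

```text
t 13.82 tcp [ 0.5435 -0.1814  0.2507] yaw_y 98.55 tiltz [ 1.e-04  8.e-04 -1.e+00] F [-0.3 -0.1 -0.3] T [ 0.08  0.07 -0.01] w 0.0520 j [ 0.03  0.24  0.25  1.67 -0.06  1.23  2.01]
row x -0.0009 y -0.0008 z 0.1507 rx 0.0001 ry 0.0000 rz -0.0015
```

>>> {"api": "drive_tool", "payload": {"plan": [{"rx":0,"ry":0,"rz":-0.0015,"x":-0.001,"y":-0.001,"z":0.06,"fingers":0.6},{"rx":0,"ry":0,"rz":-0.0015,"x":-0.001,"y":-0.001,"z":0.11,"fingers":0.6},{"rx":0,"ry":0,"rz":-0.0015,"x":-0.001,"y":-0.001,"z":0.14,"fingers":0.6},{"rx":0,"ry":0,"rz":-0.0015,"x":-0.001,"y":-0.001,"z":0.15,"fingers":0.6},{"rx":0,"ry":0,"rz":-0.0015,"x":-0.001,"y":-0.001,"z":0.15,"fingers":0.4},{"rx":0,"ry":0,"rz":-0.0015,"x":-0.001,"y":-0.001,"z":0.15,"fingers":0.1},{"rx":0,"ry":0,"rz":-0.0015,"x":-0.001,"y":-0.001,"z":0.15,"fingers":0.1},{"rx":0,"ry":0,"rz":-0.0015,"x":-0.001,"y":-0.001,"z":0.15,"fingers":0.1},{"rx":0,"ry":0,"rz":-0.0015,"x":-0.001,"y":-0.001,"z":0.15,"fingers":0.1}], "squeeze": 20}}

```text
time: 14.95
ee_pos: [0.5449, -0.1816, 0.1014]
eef_rot: [-0.079, 0.997, 0.001, 0.0]
ft_force: [-2.2, 5.0, 5.6]
width: 0.0214
```

Run:
```python
from g import *
st()
```

```text
t 14.95 tcp [ 0.5449 -0.1816  0.1014] yaw_y 99.06 tiltz [ 3.0e-04  2.2e-03 -1.0e+00] F [-2.2  5.   5.6] T [ 1.28  0.55 -0.05] w 0.0214 j [ 0.05  0.41  0.23  1.81 -0.11  0.94  2.06]
```

>>> {"api": "drive_tool", "payload": {"plan": [{"rx":0,"ry":0,"rz":0,"x":0,"y":0.001,"z":0,"fingers":0.1},{"rx":0,"ry":0,"rz":0,"x":0,"y":0.001,"z":0,"fingers":0.1},{"rx":0,"ry":0,"rz":0,"x":0,"y":0.001,"z":-0.01,"fingers":0.1},{"rx":0,"ry":0,"rz":0,"x":0,"y":0.001,"z":-0.03,"fingers":0.1},{"rx":0,"ry":0,"rz":0,"x":0,"y":0.001,"z":-0.06,"fingers":0.1},{"rx":0,"ry":0,"rz":0,"x":0,"y":0.001,"z":-0.1,"fingers":0.1},{"rx":0,"ry":0,"rz":0,"x":0,"y":0.001,"z":-0.14,"fingers":0.1},{"rx":0,"ry":0,"rz":0,"x":0,"y":0.001,"z":-0.18,"fingers":0.1},{"rx":0,"ry":0,"rz":0,"x":0,"y":0.001,"z":-0.21,"fingers":0.1},{"rx":0,"ry":0,"rz":0,"x":0,"y":0.001,"z":-0.21,"fingers":0.1}], "squeeze": 55}}

```text
time: 16.2
ee_pos: [0.5448, -0.1828, 0.3125]
eef_rot: [-0.078, 0.997, -0.0, 0.002]
ft_force: [0.6, 0.5, -6.4]
width: 0.0208
```

Run:
```python
from g import *
st()
# spindle origin target
xc=np.deg2rad(76.25); u=np.array([np.cos(xc),np.sin(xc),0]); L=np.array([.4995,.3957,.254])
print(L-.08*u,L-.19*u,L-.29*u)
yaw=99.06-(9.1-(76.25-180)); print(yaw)
rel([.47,-.02,.252],45); rel(L-.29*u+[0,0,.001],yaw)
```

```text
t 16.20 tcp [ 0.5448 -0.1828  0.3125] yaw_y 98.95 tiltz [ 3.5e-03 -5.0e-04 -1.0e+00] F [ 0.6  0.5 -6.4] T [ 0.01  0.02 -0.01] w 0.0208 j [ 0.02  0.21  0.26  1.59 -0.05  1.35  2.01]
[0.48048513 0.31799263 0.254     ] [0.45433968 0.21114501 0.254     ] [0.43057109 0.1140108  0.254     ]
-13.789999999999992
row x 0.0486 y 0.1725 z 0.0092 rx 0.0001 ry 0.0006 rz 0.1499
row x 0.0667 y 0.3110 z 0.0060 rx 0.0004 ry 0.0005 rz 0.3132
```

>>> {"api": "drive_tool", "payload": {"plan": [{"rx":0,"ry":0,"rz":0.027,"x":0.008,"y":0.028,"z":0.006,"fingers":0.1},{"rx":0,"ry":0,"rz":0.054,"x":0.016,"y":0.056,"z":0.006,"fingers":0.1},{"rx":0,"ry":0,"rz":0.081,"x":0.024,"y":0.084,"z":0.006,"fingers":0.1},{"rx":0,"ry":0,"rz":0.108,"x":0.032,"y":0.112,"z":0.006,"fingers":0.1},{"rx":0,"ry":0,"rz":0.135,"x":0.04,"y":0.14,"z":0.006,"fingers":0.1},{"rx":0,"ry":0,"rz":0.162,"x":0.048,"y":0.17,"z":0.006,"fingers":0.1},{"rx":0,"ry":0,"rz":0.189,"x":0.051,"y":0.195,"z":0.006,"fingers":0.1},{"rx":0,"ry":0,"rz":0.216,"x":0.054,"y":0.22,"z":0.006,"fingers":0.1},{"rx":0,"ry":0,"rz":0.243,"x":0.057,"y":0.245,"z":0.006,"fingers":0.1},{"rx":0,"ry":0,"rz":0.27,"x":0.06,"y":0.27,"z":0.006,"fingers":0.1},{"rx":0,"ry":0,"rz":0.292,"x":0.063,"y":0.29,"z":0.006,"fingers":0.1},{"rx":0,"ry":0,"rz":0.313,"x":0.067,"y":0.31,"z":0.006,"fingers":0.1}]}}

```text
time: 17.7
ee_pos: [0.4288, 0.1138, 0.3026]
eef_rot: [0.788, 0.616, -0.001, -0.001]
ft_force: [0.7, 1.3, -4.7]
width: 0.0208
```

>>> {"api": "drive_tool", "payload": {"plan": [{"rx":0,"ry":0,"rz":0,"x":0,"y":0,"z":0,"fingers":0.1},{"rx":0,"ry":0,"rz":0,"x":0,"y":0,"z":0,"fingers":0.1},{"rx":0,"ry":0,"rz":0,"x":0,"y":0,"z":0,"fingers":0.1}]}}

```text
time: 18.08
ee_pos: [0.4298, 0.1128, 0.3042]
eef_rot: [0.786, 0.618, -0.0, -0.0]
ft_force: [-0.2, -0.8, -5.1]
width: 0.0208
```

Run:
```python
from g import *
st()
for n in("scene","top"):
    c=viewer.camera(n); pickle.dump(c,open(n+"3.pkl","wb"))
    cv2.imwrite(f"pics/{n}3.png",c["color"][...,::-1])
```

```text
t 18.07 tcp [0.4298 0.1128 0.3042] yaw_y -13.70 tiltz [-8.e-04  0.e+00 -1.e+00] F [-0.2 -0.8 -5.1] T [-0.12  0.08 -0.02] w 0.0208 j [-0.33 -0.07 -0.03  1.89 -0.    1.33 -0.6 ]
```

View pics/scene3.png

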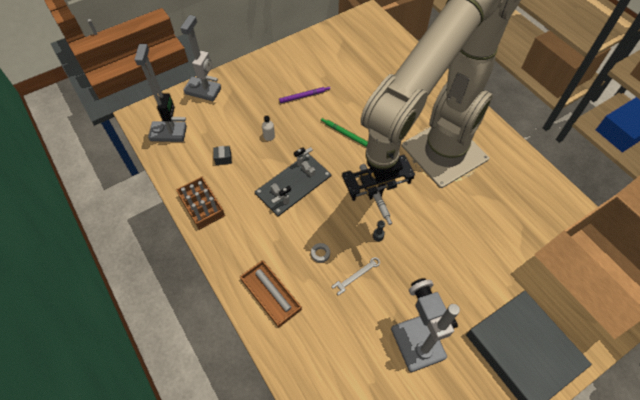

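View pics/top3.png

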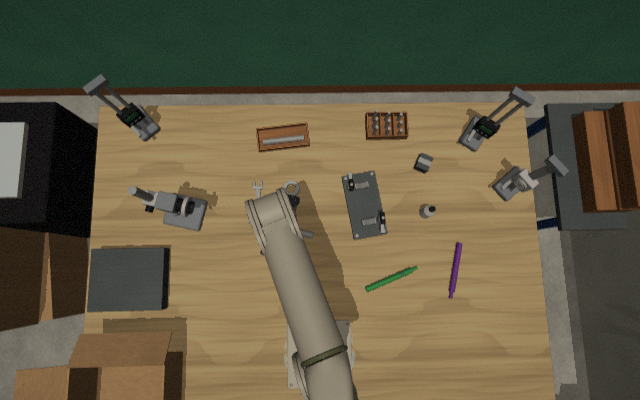

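The fixture is empty and the spindle nose shows at about (388,215) in the scene view, pointing at the lens. I'll approach to 15 mm short and measure.

Run:
```python
from g import *
xc=np.deg2rad(76.25); u=np.array([np.cos(xc),np.sin(xc),0]); L=np.array([.4995,.3957,.254])
rel(L-.205*u+[0,0,.001],-13.75)
```

```text
row x 0.0861 y 0.0005 z -0.0015 rx -0.0001 ry -0.0000 rz 0.0001
```

>>> {"api": "drive_tool", "payload": {"plan": [{"rx":0,"ry":0,"rz":0,"x":0.03,"y":0,"z":-0.0015,"fingers":0.1},{"rx":0,"ry":0,"rz":0,"x":0.06,"y":0,"z":-0.0015,"fingers":0.1},{"rx":0,"ry":0,"rz":0,"x":0.08,"y":0.0005,"z":-0.0015,"fingers":0.1},{"rx":0,"ry":0,"rz":0,"x":0.086,"y":0.0005,"z":-0.0015,"fingers":0.1},{"rx":0,"ry":0,"rz":0,"x":0.086,"y":0.0005,"z":-0.0015,"fingers":0.1},{"rx":0,"ry":0,"rz":0,"x":0.086,"y":0.0005,"z":-0.0015,"fingers":0.1},{"rx":0,"ry":0,"rz":0,"x":0.086,"y":0.0005,"z":-0.0015,"fingers":0.1}]}}

```text
time: 19.05
ee_pos: [0.4507, 0.1963, 0.3064]
eef_rot: [0.787, 0.617, 0.0, -0.0]
ft_force: [0.0, 0.0, -5.0]
width: 0.0207
```

```bash
cat > tip.py <<'E'
from g import *
from camfit import cyl,cs
from scipy.optimize import least_squares
L=np.array([.4997,.3957,.2539]);yw=1.3310
s,Rm=st(); g=s["ee_pos"]+Rm.apply([0,0,.051])
out=[]
for k in range(2):
  for n,off in(("scene",[.0004,.0008,.0004]),("top",[-.0004,-.0008,-.0012])):
    c=viewer.camera(n); pickle.dump(c,open(f"{n}4.pkl","wb"))
    q=(cloud(c)-off).reshape(-1,3)
    X=np.array([np.cos(yw),np.sin(yw),0]);Y=np.array([-np.sin(yw),np.cos(yw),0])
    d=q-L; x,y,z=d@X,d@Y,d[:,2]
    # camera frame: tip expected near x=-.095
    a=(q-g)@X
    m=(a>.03)&(a<.125)&(abs(y)<.03)&(abs(z)<.03); p=np.stack([x,y,z],1)[m]
    print(n,m.sum())
    if m.sum()<30: continue
    def f(v):
        t=p[:,0]-v[0]; yy=p[:,1]-v[1]-v[3]*t; zz=p[:,2]-v[2]-v[4]*t
        r=np.hypot(yy,zz); return np.r_[np.minimum(cyl(t,r,-.03,0,.006),cyl(t,r,-.21,-.024,.011)),.1*np.array(v[3:])]
    b=least_squares(f,[(g-L)@X+.11,0,0,0,0],loss="cauchy",f_scale=.0012)
    print(" tip in camera frame mm",np.round(b.x[:3]*1000,2),"slope y,z",np.round(b.x[3:],4),"med",np.median(abs(b.fun)))
    if k==0:
        pr=proj(c,L+X*(b.x[0])+Y*b.x[1]+[0,0,b.x[2]]+np.array(off))[0]; print(" px",pr)
        u0,v0=int(pr[0])-50,int(pr[1])-50; im=cv2.resize(c["color"][v0:v0+110,u0:u0+110,::-1],None,fx=5,fy=5,interpolation=2)
        cv2.circle(im,tuple(int(w) for w in (pr+.5-[u0,v0])*5),3,(0,0,255),1); cv2.imwrite(f"pics/tip_{n}_{s['time']:.1f}.png",im)
E
python3 tip.py; ls pics
```

```text
t 19.05 tcp [0.4507 0.1963 0.3064] yaw_y -13.75 tiltz [ 2.e-04  4.e-04 -1.e+00] F [ 0.  0. -5.] T [-0.08  0.04  0.06] w 0.0207 j [-0.41  0.04 -0.1   1.78  0.    1.33 -0.75]
scene 202
 tip in camera frame mm [-94.8    0.62  -1.07] slope y,z [0.0056 0.0016] med 0.0012480657655659236
 px [402.37322404 249.58193718]
top 0
scene 201
 tip in camera frame mm [-94.88   0.4   -1.13] slope y,z [-0.0045 -0.0047] med 0.0011533485576765857
top 0
c1.png
c2.png
ov1.png
ov2.png
ov3.png
scene0.png
scene1.png
scene3.png
tip_scene_19.1.png
top0.png
top1.png
top3.png
```

>>> {"api": "drive_tool", "payload": {"plan": [{"rx":0,"ry":0,"rz":0,"x":0.005,"y":0.0003,"z":-0.001,"fingers":0.1},{"rx":0,"ry":0,"rz":0,"x":0.01,"y":0.0003,"z":-0.001,"fingers":0.1},{"rx":0,"ry":0,"rz":0,"x":0.0148,"y":0.0003,"z":-0.001,"fingers":0.1},{"rx":0,"ry":0,"rz":0,"x":0.0148,"y":0.0003,"z":-0.001,"fingers":0.1},{"rx":0,"ry":0,"rz":0,"x":0.0148,"y":0.0003,"z":-0.001,"fingers":0.1},{"rx":0,"ry":0,"rz":0,"x":0.0148,"y":0.0003,"z":-0.001,"fingers":0.1},{"rx":0,"ry":0,"rz":0,"x":0.0148,"y":0.0003,"z":-0.001,"fingers":0.1}]}}

```text
time: 20.12
ee_pos: [0.4544, 0.2112, 0.3073]
eef_rot: [0.786, 0.618, 0.0, -0.0]
ft_force: [-0.9, -0.9, -4.7]
width: 0.0206
```

```bash
sed -i 's/range(2)/range(6)/' tip.py; python3 tip.py; ls pics|grep tip
```

```text
t 20.12 tcp [0.4544 0.2112 0.3073] yaw_y -13.70 tiltz [-0.e+00  4.e-04 -1.e+00] F [-0.9 -0.9 -4.7] T [-0.07  0.05 -0.01] w 0.0206 j [-0.42  0.06 -0.11  1.75  0.01  1.33 -0.77]
scene 204
 tip in camera frame mm [-80.09   0.59   0.43] slope y,z [0.0026 0.0098] med 0.0010804347794220112
 px [404.70095982 254.04509951]
top 0
scene 206
 tip in camera frame mm [-7.939e+01  5.300e-01  7.000e-02] slope y,z [-0.0027  0.0136] med 0.0011692439681487083
top 0
scene 209
 tip in camera frame mm [-79.8    0.19  -0.08] slope y,z [-0.0043  0.0014] med 0.0010976275465246262
top 0
scene 204
 tip in camera frame mm [-80.     0.43  -0.08] slope y,z [-0.0002  0.0067] med 0.001068510948929808
top 0
scene 205
 tip in camera frame mm [-80.03   0.42   0.65] slope y,z [-0.0046  0.0096] med 0.001135322546029674
top 0
scene 206
 tip in camera frame mm [-79.29   0.98   0.87] slope y,z [0.02   0.0107] med 0.0011704583820325715
top 0
tip_scene_19.1.png
tip_scene_20.1.png
```

View pics/tip_scene_20.1.png

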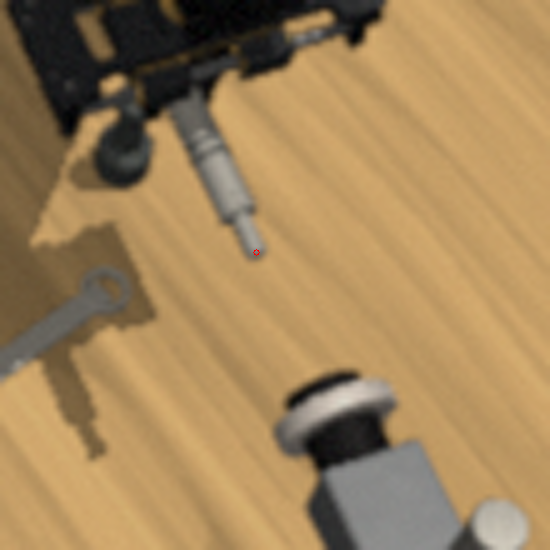

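Run:
```python
from h import *
c=pickle.load(open("top4.pkl","rb"));cv2.imwrite("pics/top4.png",c["color"][120:300,100:400,::-1].repeat(2,0).repeat(2,1))
```

```text
(no output)
```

View pics/top4.png

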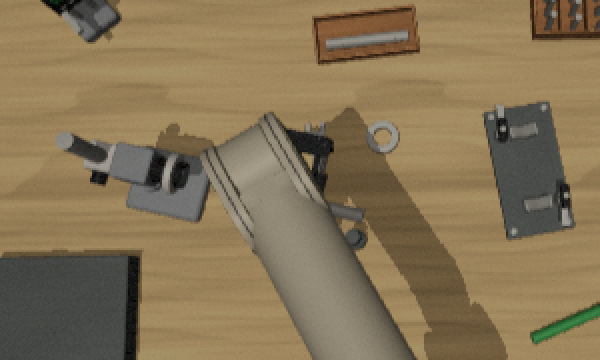

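Run:
```python
from g import *
from bench import workorder
s,_=st(); print(np.abs(s["joint_vel"]).max()); print(workorder.close_job())
```

```text
t 20.73 tcp [0.4544 0.2113 0.3073] yaw_y -13.69 tiltz [-0.e+00  5.e-04 -1.e+00] F [ 0.3  0.3 -5.8] T [-0.17  0.05 -0.02] w 0.0207 j [-0.42  0.06 -0.11  1.75  0.01  1.33 -0.77]
0.0024589046811726045
the job is handed in; nothing more can be done
None
```

I opened both clamps to their stops (B first, then A), then lifted the spindle out. I handed the job in at 20.7 s, holding the spindle still in front of the camera.

**Clamps:** the last fit, taken before I gripped the spindle, gave A 1.446 rad and B 1.459 rad, against the 1.45 stop. I also felt resistance of about 0.3 N m at each stop.

**Spindle position:** in the camera's frame, the average of six pictures puts the nose tip at x −79.8, y +0.5 and z +0.3 mm. The target was −80, 0, 0.

**Alignment:** the spindle's slope against the lens axis averaged about 0.1° sideways and 0.5° in height, which is close to the measuring noise.

**Grip and stillness:** the force reading shows the spindle's weight of about 5 N, the opening is 20.7 mm, and joint speeds are below 0.003 rad/s.

**Checks that failed or disagreed:**
- The top camera could not check the tip, because the arm hid it. That result rests on the scene camera alone, plus the lens position fitted earlier from both cameras.
- The two cameras differed by about 1.7 mm on the lens position and 3 mm on the fixture position.
- The knobs read 18.5–19 mm wide in the gripper instead of 16 mm. I did not find out why; they still turned as expected.
- The first move call was refused because it lacked some fields, so the arm did not move then.

I touched nothing else on the bench that I know of, and the last pictures show the things in view where they were.

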